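Hold the loupe over the middle-sized seal die

TASK

Take the middle-sized of the three brass seal dies and set it gently down, engraved face up, in the centre of the inspection stand's round white pad, and let go of it. Then take the loupe from its wooden cradle and hold it level over that die, lens centred on the die and at the height of the red collar on the stand's post; the loupe may touch neither the die nor the stand. The program finishes while you are still holding the loupe there, motionless; leave the collar, the other dies and the desk things where they are.

Things in the scene. Friction and masses are not known exactly. Their poses are not given: they have to be found in the camera images.
- die_middle: the correct die: plain upright brass cylinder, 27 mm in diameter and 26 mm high, about 130 g, engraved (dark ring and star) on its top face; it stands on the desk pad, face up. Origin: centre of its underside; z up along its axis
- die_small: look-alike brass die, 20 mm in diameter, 26 mm high; origin at the centre of its underside. Leave it alone
- die_large: look-alike brass die, 34 mm in diameter, 26 mm high; origin at the centre of its underside. Leave it alone. The three dies stand in any order in a row running roughly along world x, left of the stand, their centres at least 75 mm apart
- stand: fixed inspection stand. Dark base plate 160 x 66 x 8 mm, from 47 mm behind to 113 mm ahead of the origin along its x; round white pad at the origin. A 10 mm steel post rises 85 mm from the pad's centre along the stand's +x (turned up to 0.5 rad: on the pad's far side from the robot), its top 140 mm above the underside. Origin: underside of the plate, below the pad's centre; z up
- pad (a point): centre of the top face of the white pad (60 mm in diameter, its top 16 mm above the stand's underside)
- focus_mark (a point): centre of the red collar (20 mm in diameter, 10 mm high, small steel screw at its far side) on the stand's post: its height is the height wanted for the lens. It differs from run to run (88 to 118 mm above the stand's underside). The collar only slides if pushed; do not touch it
- loupe: hand loupe, about 110 g, 173 mm long: black round lens rim 64 mm in diameter, 8 mm thick, clear lens, straight wooden handle 14 mm wide (its y) and 16 mm high (its z), from 70 mm behind to 32 mm ahead of the origin. Origin: on the handle's centre line, within 3 mm of the balance point, the best place to grip. x points along the handle to the lens, z up; it starts level
- lens (a point): centre of the lens: 71 mm from the loupe's origin along its +x, at the same height
- cradle: fixed light-wood cradle; the loupe lies on it level, handle centre 44 mm above its underside, and lifts straight up. Plate 185 x 66 x 8 mm; a notched block holds the handle 53 to 63 mm behind the origin (notch sides reach the handle's centre line, 4 mm free each side), two blocks carry the lens rim; between them only the plate. Origin: underside, below the loupe's origin; x to the lens
- ink_blue: bystander: small blue bottle 32 mm in diameter, 62 mm high; origin under its centre
- ink_green: bystander: green jar 44 mm in diameter, 45 mm high; origin under its centre
- paint_pink: bystander: white paint pot with pink cap, 38 mm in diameter, 28 mm high; origin under its centre
- shell: bystander: fan-shaped sea shell about 65 x 85 mm, 14 mm high, on the robot's side of the stand; origin under its centre
- brush: bystander: thin dark-handled brush 190 mm long, 10 mm wide, lying near the right edge of the desk pad; origin at its middle. The dies, the jars and the fixtures all stand on a fixed blue-grey desk pad 2 mm thick (its top is 2 mm above the table)

How it is judged:
By the outcome, as a careful person would: the job done as asked, in the order asked, and still so for the second after the job is handed in, while the arm keeps its last pose, push and grip.
It also fails if it takes over 59 s, if anything falls off the work surface, if the arm or the gripper's body presses on something with over 40 N, if the wrist force passes 120 N, or if a joint passes its speed limit or range.

ROBOT

A 6-joint arm with a two-finger parallel gripper is mounted at the origin on the work surface. World frame = base frame: x ahead of the robot, y to its left, z up, the work surface at z = 0. Lengths are in m, angles in rad, forces in N, time in s.
With the tool pointing down it reaches from about 0.2 to 0.875 m from the base axis. Payload 3.4 kg.
Tool frame: the origin (TCP) lies at the very end of the fingers, on their centre line; the grasp point (between the pads) lies 19 mm behind it; z points along the fingers, x is the direction in which the jaws open and shut, and the axes are right-handed (so a half turn about z gives the same grasp; the last joint's range is limited). The gripper opens to 94 mm and grips with 3 to 60 N. Pads are 16 mm wide; open, the fingers measure 119 mm over their backs; the gripper's body (75 mm by 177 mm) begins 78 mm behind the grasp point.
Start: joints at [-1.282, 0.276, 1.505, -0, 1.361, -0.121], TCP at [0.229, -0.527, 0.17] pointing down, gripper open.
Joint ranges: [-2.89, 2.89], [-0.75, 2.08], [0.22, 2.7], [-1.18, 4.32], [0.11, 2.71], [-2.7, 2.7]. Speed limits (rad/s): [2.57, 2.57, 3.14, 3.14, 3.14, 3.14].

INTERFACE

Orientations are given as a unit quaternion [x, y, z, w].
In Python, from workcell import telemetry, imaging, robot gives the robot as it stands.
- The arm moves only by the tool apply_moves, never from a script. Its argument "targets" is a list of rows, each a list of 6 numbers: the shift along the tool's x, y, z normalised to -1 to 1, where 1 is 0.5 m, then the turn, a rotation vector about the tool's x, y, z normalised to -1 to 1, where 1 is 90 degrees. In form: [[tx, ty, tz, ax, ay, az], ...]. A call has 1 to 20 rows; each row shifts and turns the commanded pose from where the row before left it, along the tool's axes as they then stand; what a row does not reach is not made up. A row lasts 1/8 s, in which the tool goes at most 62.5 mm and 10.7 degrees, less where a joint would pass 70% of its speed; a pose out of reach is approached as far as the arm can. A call with a number of a shift or a turn outside -1 to 1 is refused whole. A call with a gripper value outside its range is refused whole. "grip" is the gripper's target within -1 to 1 (shut at 1, half-way at 0, fully open at -1), set as the call begins (left out, the last holds). The fingers move at their own pace and stop on an object; "squeeze" is the grip in N (left out, the last holds). Time passes only in rows, so rows that do not move let the fingers close. It gives the time, the measured TCP pose, the force and the opening at its end, in the units of the state.
- telemetry.get_obs(): the state, without advancing time (a new reading comes with each control period).
- imaging.read_camera(name): name is "side" or "top"; returns a dict with "img" (420x560x3 uint8, blue, green, red), "depth" (420x560 float32, m along the optical axis (not along the pixel's ray), 0 where there is no reading), "camera_matrix" (3x3 intrinsics, pixels), "R" (3x3) and "t" (3): a world point X has camera coordinates R X + t. Camera axes: x right, y down, z forward; pixel columns grow to the right and rows downward; lengths in m; the calibration is good to about 2 mm. A picture is of the moment at which its call begins.
- robot.hand_in(): hands the job in, once; it reports no verdict.
The state is a dict: "t": time; "joints": joint angles; "dq": joint speeds; "joint_torque": joint torques, N m; "position": TCP position; "tool_rot": TCP orientation; "contact_force": force on the tool from outside, world axes, zero at the start; "ft_torque": the same for the moment, N m; "grip_width": finger opening in m.
Only numpy, scipy, OpenCV 4.12 (cv2) and the standard library are available. Lean on these libraries where they do the work, as an engineer would, in place of code of your own. Each camera call takes 0.05 s, during which the arm holds its last target.

## Working session

There is one attempt and no reset: what is moved stays moved. The work goes in short steps, Python scripts to look and compute and a tool call to move; the robot and the scene stay as the last step left them, time stands still between calls to the robot, and variables do not carry over. Pictures are saved under pics/ and viewed, and the job is handed in when it is done.

Besides the shell and the picture viewer there is one more tool, called after "Request:" as a command line: name --pt "numbers of a row" for each row, then --argument value for the rest. apply_moves: Moves the arm, as the interface text tells. Scaled input: -1 to 1 covers 0.5 m each way for a shift and 90 degrees each way for a turn. Its arguments: {"type":"object","properties":{"targets":{"type":"array","items":{"type":"array","items":{"type":"number"}}},"grip":{"type":"number"},"squeeze":{"type":"number"}},"required":["targets"]}

```bash
mkdir -p pics; ls; python3 - <<'E'
from workcell import telemetry, imaging, robot
import cv2,numpy as np
o=telemetry.get_obs()
print({k:np.round(v,4).tolist() for k,v in o.items()})
for n in("top","side"):
    c=imaging.read_camera(n)
    cv2.imwrite(f"pics/{n}0.png",c["img"]); np.savez(f"pics/{n}0.npz",**c)
    print(n,c["camera_matrix"].round(1).tolist(),c["R"].round(3).tolist(),c["t"].round(3).tolist())
E
```

```text
pics
{'t': 0.0, 'joints': [-1.282, 0.2766, 1.5061, -0.0001, 1.3607, -0.121], 'dq': [0.0003, -0.0008, 0.0003, -0.0004, -0.0007, -0.0017], 'joint_torque': [0.0003, -40.4587, -23.723, 0.0703, 0.0345, -0.0001], 'position': [0.2289, -0.5268, 0.1689], 'tool_rot': [0.8362, -0.5484, -0.0007, -0.0005], 'contact_force': [0.2647, 0.1819, 0.4149], 'ft_torque': [0.0027, 0.0158, -0.0343], 'grip_width': 0.0938}
top [[541.6, 0.0, 275.0], [0.0, 541.6, 203.4], [0.0, 0.0, 1.0]] [[-0.029, -1.0, 0.009], [-0.989, 0.027, -0.145], [0.145, -0.013, -0.989]] [-0.045, 0.56, 1.298]
side [[458.4, 0.0, 278.6], [0.0, 458.4, 212.8], [0.0, 0.0, 1.0]] [[-0.95, -0.314, 0.001], [-0.183, 0.552, -0.813], [0.255, -0.772, -0.582]] [0.535, 0.197, 1.008]
```

View pics/top0.png

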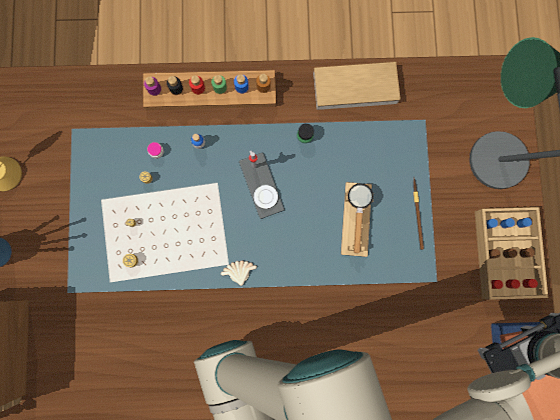

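View pics/side0.png

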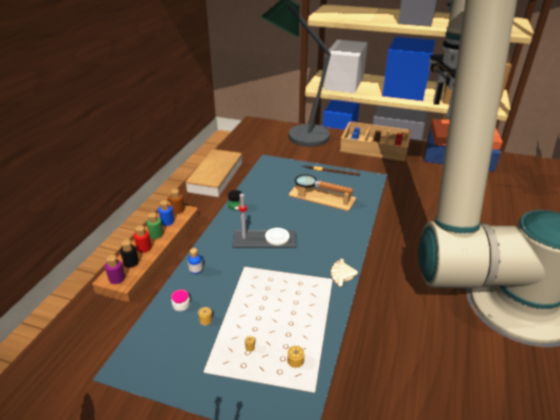

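The top view shows dies at about (145,177), (130,223) and (130,260). The pad is at (265,196), the collar near (253,157), and the loupe lens at (360,195) with its handle running down to (355,245). I'll enlarge these areas.

```bash
python3 - <<'E'
import cv2,numpy as np
t=cv2.imread("pics/top0.png"); s=cv2.imread("pics/side0.png")
def crop(im,x0,y0,w,h,k,n): cv2.imwrite(n,cv2.resize(im[y0:y0+h,x0:x0+w],None,fx=k,fy=k,interpolation=cv2.INTER_CUBIC))
crop(t,105,155,100,120,5,"pics/c1.png")
crop(t,235,135,160,130,5,"pics/c2.png")
crop(s,175,270,160,110,5,"pics/c3.png")
crop(s,220,160,150,100,5,"pics/c4.png")
E
```

```text
(no output)
```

View pics/c1.png

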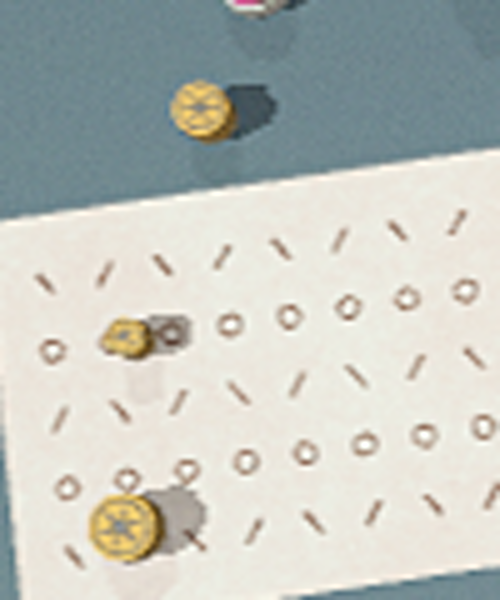

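View pics/c2.png

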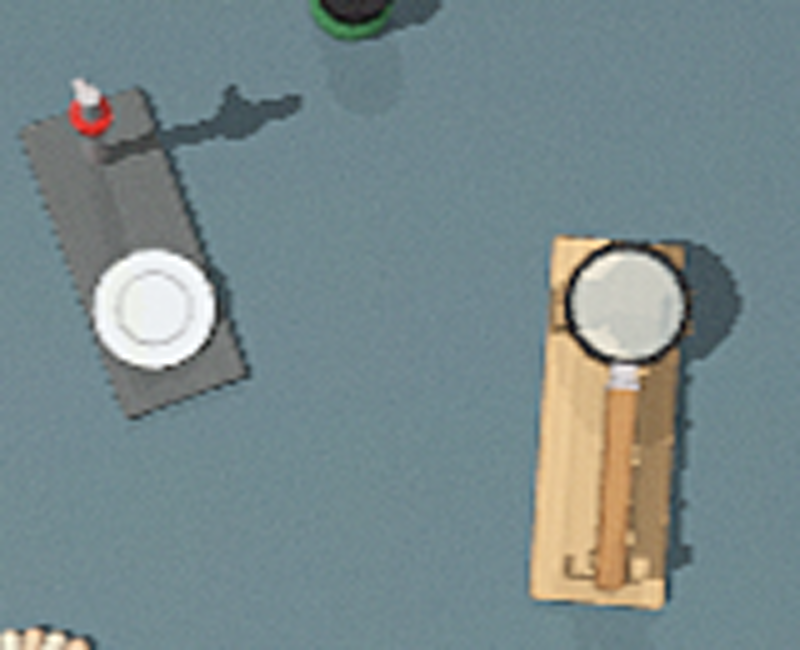

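View pics/c3.png

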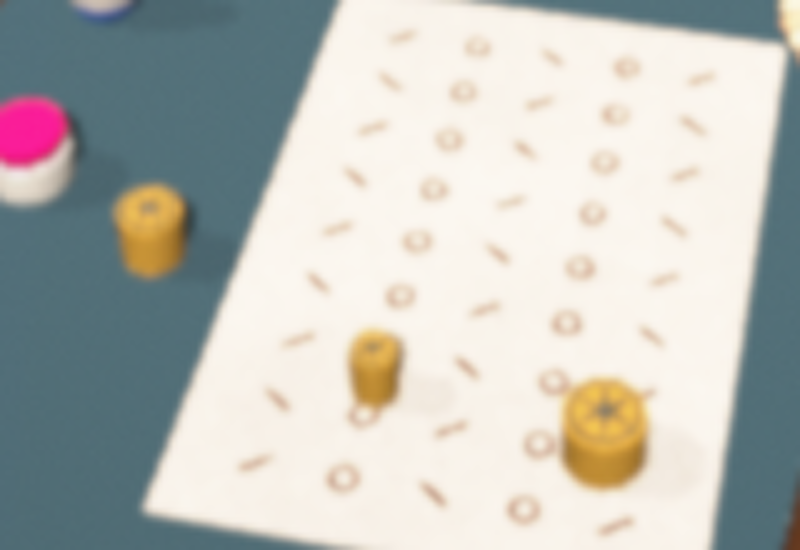

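View pics/c4.png

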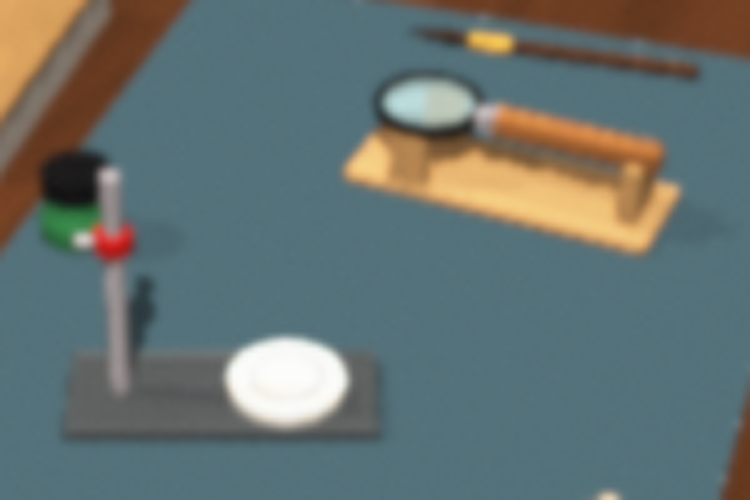

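Dies by size: the far one at (145,177) is the middle die, (130,223) is the small one and (130,260) is the large one. Next I'll compute positions from both views.

```bash
cat > h.py <<'E'
import numpy as np, cv2
from scipy.optimize import least_squares
def load(n): return dict(np.load(n))
def onz(c,u,v,z):
    K,R,t=c["camera_matrix"],c["R"],c["t"]
    d=R.T@np.linalg.solve(K,[u,v,1]); o=-R.T@t
    return o+d*(z-o[2])/d[2]
def proj(c,X):
    p=c["camera_matrix"]@(c["R"]@np.asarray(X)+c["t"]); return p[:2]/p[2]
def tri(obs):
    f=lambda X:np.concatenate([proj(c,X)-uv for c,uv in obs])
    r=least_squares(f,[.5,0,.05]); return r.x,r.fun
E
python3 - <<'E'
from h import *
T=load("pics/top0.npz");S=load("pics/side0.npz")
P=lambda x0,y0,X,Y:np.array([x0+(X+.5)/5-.5,y0+(Y+.5)/5-.5])
t1=lambda X,Y:P(105,155,X,Y); t2=lambda X,Y:P(235,135,X,Y); s3=lambda X,Y:P(175,270,X,Y); s4=lambda X,Y:P(220,160,X,Y)
def both(n,a,b,z):
    x,r=tri([(T,a),(S,b)])
    print(n,"top",onz(T,*a,z).round(4),"side",onz(S,*b,z).round(4),"tri",x.round(4),r.round(1))
both("die",t1(202,109),s3(151,207),.028)
both("pad",t2(154,308),s4(287,379),.018)
both("lens",t2(628,303),s4(430,102),.050)
both("rear",t2(610,585),s4(660,148),.054)
both("neck",t2(624,365),s4(487,118),.046)
both("collar",t2(91,114),s4(114,241),.105)
both("posttop",t2(78,88),s4(109,172),.142)
both("small",t1(127,335),s3(377,342),.028)
both("large",t1(123,526),s3(604,407),.028)
for a in [(22,130),(143,88),(130,418),(250,376)]: print("plate",onz(T,*t2(*a),.010).round(4))
for a in [(554,237),(686,245),(664,608),(530,598)]: print("cr",onz(T,*t2(*a),.010).round(4))
for n,c,X in [("die",T,t1(202,109)),("pad",T,t2(180,330)),("lensrim",S,s4(430,73))]:
    u,v=np.round(X).astype(int); d=c["depth"][v,u]; K=c["camera_matrix"]
    print(n,(c["R"].T@(d*np.linalg.solve(K,[u,v,1])-c["t"])).round(4))
# collar via depth
for c,im in((T,"t"),(S,"s")):
    I=c["img"].astype(int);m=(I[...,2]>150)&(I[...,1]<70)&(I[...,0]<70)
    v,u=np.nonzero(m); k=((u>240)&(u<262)&(v>145)&(v<170)) if im=="t" else ((u>230)&(u<255)&(v>195)&(v<220))
    u,v=u[k],v[k];d=c["depth"][v,u]; 
    p=(c["R"].T@(np.linalg.solve(c["camera_matrix"],np.array([u,v,np.ones(len(u))]))*d-c["t"][:,None])).T
    print(im,len(u),u.mean(),v.mean(),np.median(p,0).round(4),p[:,2].min().round(4),p[:,2].max().round(4))
E
```

```text
die top [0.6377 0.2631 0.028 ] side [0.6375 0.264  0.028 ] tri [0.6379 0.2633 0.0272] [-0. -0.  0.  0.]
pad top [ 0.5807 -0.0375  0.018 ] side [ 0.5792 -0.0341  0.018 ] tri [ 0.5808 -0.0376  0.0151] [ 0.   0.2 -0.2 -0. ]
lens top [ 0.5717 -0.2713  0.05  ] side [ 0.5694 -0.2671  0.05  ] tri [ 0.5715 -0.2719  0.047 ] [ 0.1  0.3 -0.3 -0.1]
rear top [ 0.4332 -0.2547  0.054 ] side [ 0.4324 -0.2539  0.054 ] tri [ 0.4329 -0.2548  0.0534] [ 0.   0.1 -0.1 -0. ]
neck top [ 0.5415 -0.2684  0.046 ] side [ 0.535  -0.2668  0.046 ] tri [ 0.5391 -0.269   0.0447] [ 0.2  1.  -1.2 -0.2]
collar top [ 0.6612 -0.0104  0.105 ] side [ 0.6589 -0.0063  0.105 ] tri [ 0.6613 -0.0104  0.1019] [ 0.1  0.2 -0.2 -0.1]
posttop top [ 0.6649 -0.0056  0.142 ] side [ 0.6614 -0.0107  0.142 ] tri [ 0.6619 -0.0062  0.1453] [ 0.3  0.9 -1.  -0.2]
small top [0.5246 0.2995 0.028 ] side [0.5234 0.2995 0.028 ] tri [0.5239 0.2994 0.0278] [ 0.1  0.3 -0.2 -0. ]
large top [0.4304 0.3005 0.028 ] side [0.4306 0.3011 0.028 ] tri [0.4306 0.3007 0.0275] [-0.  -0.1  0.1  0. ]
plate [0.6761 0.0276 0.01  ]
plate [ 0.6965 -0.0349  0.01  ]
plate [ 0.5262 -0.0239  0.01  ]
plate [ 0.5459 -0.0851  0.01  ]
cr [ 0.6131 -0.2422  0.01  ]
cr [ 0.6071 -0.3094  0.01  ]
cr [ 0.4233 -0.2882  0.01  ]
cr [ 0.4302 -0.2215  0.01  ]
die [0.6389 0.2632 0.0275]
pad [ 0.5686 -0.0513  0.0151]
lensrim [ 0.5781 -0.303   0.0483]
t 19 253.31578947368422 159.0 [ 0.6563 -0.013   0.1077] 0.1026 0.1108
s 23 242.3913043478261 208.65217391304347 [ 0.6569 -0.0023  0.1054] 0.1002 0.7469
```

```bash
python3 - <<'E'
from h import *
T=load("pics/top0.npz");S=load("pics/side0.npz")
cv2.imwrite("pics/g1.png",cv2.resize(T["img"][300:420,440:560],None,fx=4,fy=4,interpolation=cv2.INTER_CUBIC))
cv2.imwrite("pics/s5.png",cv2.resize(S["img"][185:250,225:305],None,fx=10,fy=9.0,interpolation=cv2.INTER_CUBIC))
# collar height in side, offset anchored on pad
off=proj(S,[.5807,-.0375,.018])-np.array([220+287.5/5-.5,160+379.5/5-.5])
print("off",off)
for z in (.010,.09,.095,.1,.105,.11,.115,.142):
    p=proj(S,[.6612,-.0104,z])-off; print(z,p.round(2),"crop",((p-[225,185]+.5)*[10,9]-.5).round(1))
print("pink",onz(T,155,150,.030).round(3),"blue",onz(T,197,139,.06).round(3),"green",onz(T,305,131,.047).round(3),"shell",onz(T,239,272,.01).round(3))
E
```

```text
off [-0.14380743 -0.89789458]
0.01 [243.98 237.94] crop [194.3 480.5]
0.09 [242.57 212.6 ] crop [180.2 252.4]
0.095 [242.48 210.95] crop [179.3 237.5]
0.1 [242.38 209.29] crop [178.3 222.6]
0.105 [242.29 207.62] crop [177.4 207.5]
0.11 [242.2  205.94] crop [176.5 192.4]
0.115 [242.1  204.25] crop [175.5 177.2]
0.142 [241.59 194.98] crop [170.4  93.8]
pink [0.705 0.238 0.03 ] blue [0.722 0.128 0.06 ] green [ 0.739 -0.141  0.047] shell [0.393 0.033 0.01 ]
```

View pics/g1.png

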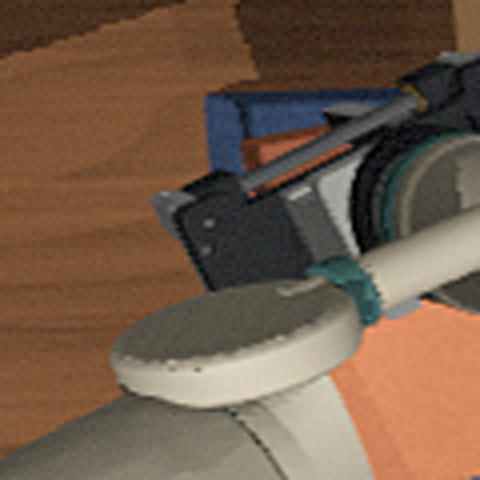

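View pics/s5.png

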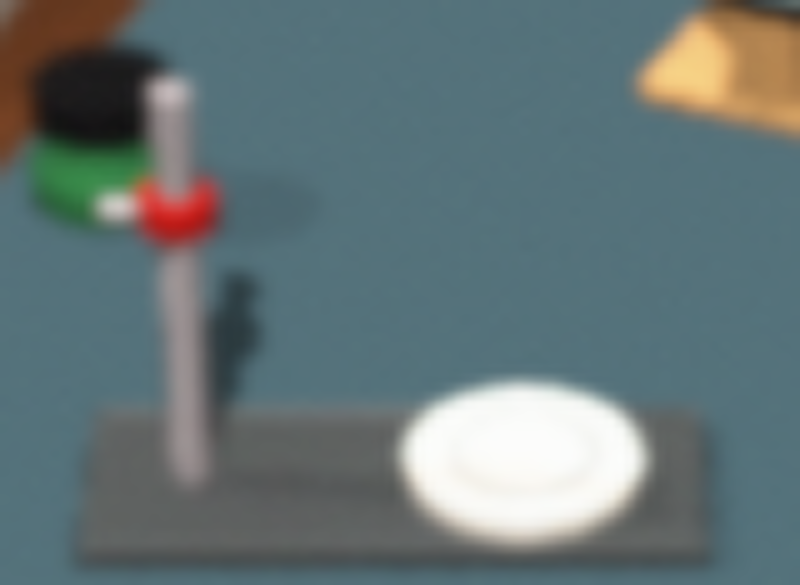

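```bash
cat >> h.py <<'E'
from scipy.spatial.transform import Rotation as Ro
def plan(pos,yawdeg,n=None,cur=None):
    """per-row numbers: turn and shift shared over n rows (turn separately if given)"""
    from workcell import telemetry
    o=telemetry.get_obs() if cur is None else cur
    p=np.array(o["position"]);R=Ro.from_quat(o["tool_rot"])
    a=np.radians(yawdeg)
    G=Ro.from_matrix(np.array([[np.cos(a),np.sin(a),0],[np.sin(a),-np.cos(a),0],[0,0,-1]]))
    rv=(R.inv()*G).as_rotvec()/(np.pi/2)
    d=np.array(pos)-p; s=G.inv().apply(d)/.5
    print("yaw",np.degrees(np.arctan2(*R.as_matrix()[[1,0],0])).round(2),"turn",rv.round(4),"shift after turn",s.round(4),"minrows",(np.linalg.norm(s)/.125).round(2),(np.linalg.norm(rv)/.119).round(2))
    if n: print("per row",(s/n).round(4),(rv/n).round(4))
    print("t",round(o["t"],2),"pos",p.round(4),"F",np.round(o["contact_force"],2),"w",round(float(o["grip_width"]),4))
E
python3 - <<'E'
from h import *
S=load("pics/side0.npz")
off=np.array([-.144,-.898])
I=S["img"].astype(float)[198:220,232:254]
red=np.clip((I[...,2]-np.maximum(I[...,1],I[...,0]))/170,0,1)
c=np.array([.6612,-.0104]); k=6
g=np.linspace(0,2*np.pi,60)
def ren(z,dx=0):
    M=np.zeros((22*k,22*k),np.float32)
    f=lambda r,z:[((proj(S,[c[0]+r*np.cos(a),c[1]+r*np.sin(a),z])-off-[232-dx,198]+.5)*k-.5) for a in g]
    h=cv2.convexHull(np.array(f(.01,z-.005)+f(.01,z+.005),np.float32)).round().astype(np.int32)
    cv2.fillPoly(M,[h],1.)
    h=cv2.convexHull(np.array(f(.005,z+.005)+f(.005,.142),np.float32)).round().astype(np.int32)
    cv2.fillPoly(M,[h],0.)
    M=cv2.GaussianBlur(M,(0,0),.7*k)
    return cv2.resize(M,(22,22),interpolation=cv2.INTER_AREA)
best=[]
for z in np.arange(.095,.116,.0005):
    for dx in np.arange(-1,1.1,.25):
        m=ren(z,dx);s=(m*red).sum()/(m*m).sum(); best.append((((s*m-red)**2).sum(),round(z,4),dx,s))
print(sorted(best)[:6])
plan([.638,.263,.20],-71.4,18)
E
```

```text
[(np.float64(1.3820277594241932), np.float64(0.106), np.float64(0.0), np.float64(0.8274501883519878)), (np.float64(1.3854002049565162), np.float64(0.1065), np.float64(0.0), np.float64(0.8271661202107785)), (np.float64(1.4426666063941678), np.float64(0.106), np.float64(-0.25), np.float64(0.8206679013880303)), (np.float64(1.4768095136748596), np.float64(0.1065), np.float64(-0.25), np.float64(0.8219925721449102)), (np.float64(1.4824143520234814), np.float64(0.1055), np.float64(-0.25), np.float64(0.8235068723766776)), (np.float64(1.5249607048010736), np.float64(0.1055), np.float64(0.0), np.float64(0.8255948478658222))]
yaw -66.52 turn [-0.0001  0.001   0.0542] shift after turn [-1.2363 -1.2793 -0.0619] minrows 14.24 0.46
per row [-0.0687 -0.0711 -0.0034] [-0.      0.0001  0.003 ]
t 0.1 pos [ 0.2289 -0.5269  0.169 ] F [-0.04 -0.15 -0.64] w 0.0944
```

Request:
apply_moves --pt "0 0 -0.03 0 0 0.0542" --pt "-0.04 -0.04 -0.032 0 0 0" --pt "-0.07 -0.0725 0 0 0 0" --pt "-0.07 -0.0725 0 0 0 0" --pt "-0.07 -0.0725 0 0 0 0" --pt "-0.07 -0.0725 0 0 0 0" --pt "-0.07 -0.0725 0 0 0 0" --pt "-0.07 -0.0725 0 0 0 0" --pt "-0.07 -0.0725 0 0 0 0" --pt "-0.07 -0.0725 0 0 0 0" --pt "-0.07 -0.0725 0 0 0 0" --pt "-0.07 -0.0725 0 0 0 0" --pt "-0.07 -0.0725 0 0 0 0" --pt "-0.07 -0.0725 0 0 0 0" --pt "-0.07 -0.0725 0 0 0 0" --pt "-0.07 -0.0725 0 0 0 0" --pt "-0.07 -0.0725 0 0 0 0" --pt "-0.07 -0.0725 0 0 0 0" --pt "-0.0763 -0.0793 0 0 0 0" --pt "0 0 0 0 0 0" --grip 0 --squeeze 25

```text
t: 2.6
position: [0.6374, 0.2669, 0.1997]
tool_rot: [0.814, -0.581, -0.001, -0.0]
contact_force: [-0.9, 0.3, 0.2]
grip_width: 0.0468
```

```bash
python3 - <<'E'
from h import *
plan([.638,.263,.006],-71.4,8)
E
```

```text
yaw -71.08 turn [0.0007 0.001  0.0036] shift after turn [0.0077 0.0014 0.3873] minrows 3.1 0.03
per row [0.001  0.0002 0.0484] [0.0001 0.0001 0.0004]
t 2.6 pos [0.6374 0.2669 0.1997] F [-0.86  0.28  0.2 ] w 0.0468
```

Request:
apply_moves --pt "0.0077 0.0014 0.08 0 0 0" --pt "0 0 0.08 0 0 0" --pt "0 0 0.08 0 0 0" --pt "0 0 0.06 0 0 0" --pt "0 0 0 0 0 0" --pt "0 0 0 0 0 0"

```text
t: 3.35
position: [0.639, 0.2586, 0.0526]
tool_rot: [0.812, -0.583, 0.001, -0.001]
contact_force: [0.2, -1.2, -0.8]
grip_width: 0.0469
```

```bash
cat > snap.py <<'E'
import sys
from h import *
from workcell import imaging
def snap(tag,crops,k=5):
    out=[]
    for n,(x0,y0,w,h) in crops.items():
        c=imaging.read_camera(n); np.savez(f"pics/{n}{tag}.npz",**c)
        cv2.imwrite(f"pics/{tag}_{n}.png",cv2.resize(c["img"][y0:y0+h,x0:x0+w],None,fx=k,fy=k,interpolation=cv2.INTER_CUBIC))
E
python3 - <<'E'
from snap import *
plan([.638,.263,.006],-71.4,8)
snap("a",{"side":(155,250,120,100)})
E
```

```text
yaw -71.39 turn [-0.0012 -0.0002  0.0001] shift after turn [-0.009  -0.0009  0.0931] minrows 0.75 0.01
per row [-0.0011 -0.0001  0.0116] [-0.0002 -0.      0.    ]
t 3.35 pos [0.639  0.2586 0.0526] F [ 0.25 -1.24 -0.75] w 0.0469
```

View pics/a_side.png

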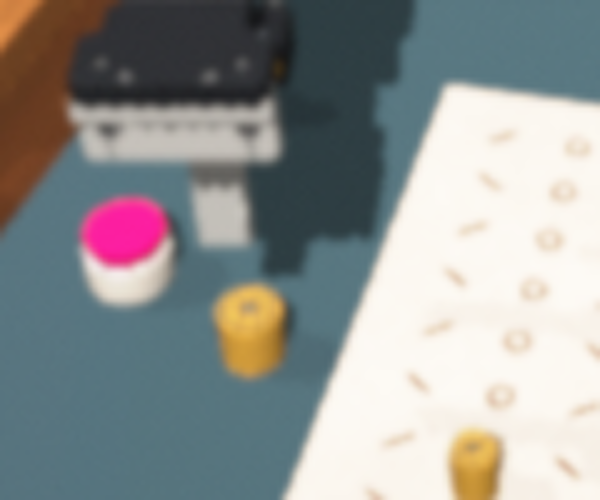

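Request:
apply_moves --pt "-0.008 -0.0009 0.01 0 0 0" --pt "0 0 0.02 0 0 0" --pt "0 0 0.02 0 0 0" --pt "0 0 0.02 0 0 0" --pt "0 0 0.01 0 0 0" --pt "0 0 0 0 0 0" --pt "0 0 0 0 0 0"

```text
t: 4.28
position: [0.6382, 0.2626, 0.011]
tool_rot: [0.812, -0.584, 0.0, -0.0]
contact_force: [-0.6, -0.1, -0.6]
grip_width: 0.0471
```

```bash
python3 - <<'E'
from snap import *
plan([.638,.263,.006],-71.4,8)
E
```

```text
yaw -71.4 turn [-0.0004 -0.0001 -0.    ] shift after turn [-0.0009  0.0001  0.0099] minrows 0.08 0.0
per row [-0.0001  0.      0.0012] [-0. -0. -0.]
t 4.28 pos [0.6382 0.2626 0.011 ] F [-0.57 -0.06 -0.61] w 0.0471
```

Request:
apply_moves --pt "0 0 0.008 0 0 0" --pt "0 0 0 0 0 0" --pt "0 0 0 0 0 0"

```text
t: 4.65
position: [0.6379, 0.2625, 0.0068]
tool_rot: [0.812, -0.584, 0.0, -0.0]
contact_force: [0.5, -0.0, 0.2]
grip_width: 0.047
```

Request:
apply_moves --pt "0 0 0 0 0 0" --pt "0 0 0 0 0 0" --pt "0 0 0 0 0 0" --pt "0 0 0 0 0 0" --pt "0 0 0 0 0 0" --pt "0 0 0 0 0 0" --grip 1 --squeeze 25

```text
t: 5.4
position: [0.6379, 0.2625, 0.0067]
tool_rot: [0.812, -0.584, 0.0, 0.0]
contact_force: [-0.6, -0.0, 0.4]
grip_width: 0.0005
```

```bash
python3 - <<'E'
from snap import *
plan([.638,.263,.1],-71.4,8)
E
```

```text
yaw -71.4 turn [ 0. -0.  0.] shift after turn [-0.0008 -0.0006 -0.1865] minrows 1.49 0.0
per row [-0.0001 -0.0001 -0.0233] [ 0. -0.  0.]
t 5.4 pos [0.6379 0.2625 0.0067] F [-0.59 -0.02  0.44] w 0.0005
```

The fingers closed on nothing, so I'll look.

```bash
python3 - <<'E'
from snap import *
snap("b",{"side":(155,250,120,100),"top":(95,130,120,100)})
E
```

```text
(no output)
```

View pics/b_side.png

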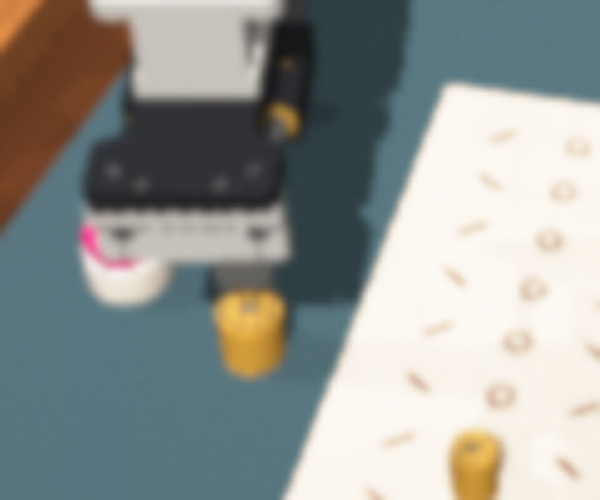

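View pics/b_top.png

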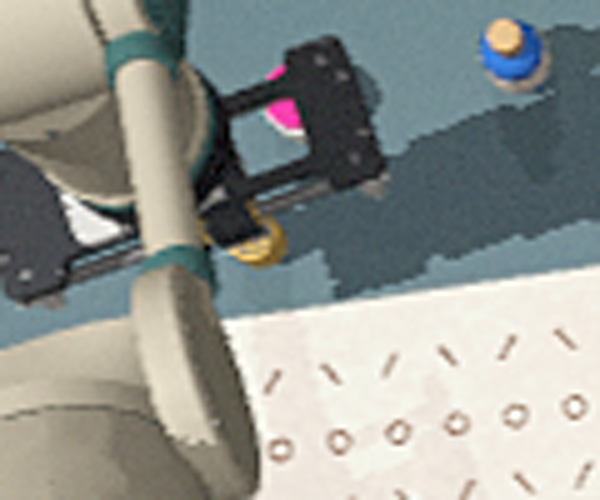

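```bash
python3 - <<'E'
from h import *
from workcell import telemetry
o=telemetry.get_obs();print(np.round(o["joints"],3),np.degrees(np.arctan2(o["position"][1],o["position"][0])),np.degrees(o["joints"][0]))
S=load("pics/sideb.npz");T=load("pics/topb.npz")
def pt(c,u,v):
    d=c["depth"][int(round(v)),int(round(u))]; return (c["R"].T@(d*np.linalg.solve(c["camera_matrix"],[u,v,1])-c["t"])).round(4)
for X,Y in [(230,275),(245,275),(260,275),(245,283),(250,310),(250,350),(130,240),(260,240),(190,240),(100,180),(260,180)]: print("side",X,Y,pt(S,155+X/5,250+Y/5))
for X,Y in [(262,248),(275,240),(330,60),(370,170),(310,60),(345,170),(20,290),(60,285),(240,225)]: print("top",X,Y,pt(T,95+X/5,130+Y/5))
E
```

```text
[ 0.29   0.559  1.464 -0.     1.119  1.536] 22.370272444289483 16.599836529418873
side 230 275 [0.6374 0.2754 0.0575]
side 245 275 [0.6318 0.2732 0.0572]
side 260 275 [0.6243 0.2743 0.0609]
side 245 283 [0.6319 0.274  0.0533]
side 250 310 [0.6356 0.2669 0.0287]
side 250 350 [0.6331 0.2751 0.0141]
side 130 240 [0.6329 0.3449 0.1477]
side 260 240 [0.5885 0.331  0.1485]
side 190 240 [0.6121 0.339  0.1486]
side 100 180 [0.6372 0.3501 0.1809]
side 260 180 [0.5846 0.3326 0.1809]
top 262 248 [0.6295 0.2571 0.0277]
top 275 240 [0.6337 0.251  0.0259]
top 330 60 [0.6831 0.192  0.1847]
top 370 170 [0.6333 0.1749 0.1807]
top 310 60 [0.6846 0.2018 0.1803]
top 345 170 [0.6338 0.1862 0.1799]
top 20 290 [0.5826 0.3288 0.1834]
top 60 285 [0.5853 0.3126 0.1788]
top 240 225 [0.6139 0.2372 0.1609]
```

```bash
python3 - <<'E'
from h import *
S=load("pics/sidea.npz")
def pt(c,u,v):
    d=c["depth"][int(round(v)),int(round(u))]; return (c["R"].T@(d*np.linalg.solve(c["camera_matrix"],[u,v,1])-c["t"])).round(4)
for X,Y in [(220,180),(220,200),(220,225),(225,240),(225,244),(205,243),(245,240),(225,250),(130,140),(250,150)]: print("side",X,Y,pt(S,155+X/5,250+Y/5))
# predicted TCP pixel
for X in ([.6379,.2625,.0067],[.6379,.2625,.05]):print((proj(S,X)-[155,250])*5)
print((proj(S,[.639,.2586,.0526])-[155,250])*5,(proj(S,[.639,.2586,.096])-[155,250])*5)
E
```

```text
side 220 180 [0.6248 0.2934 0.1315]
side 220 200 [0.6262 0.2931 0.1202]
side 220 225 [0.6279 0.2928 0.106 ]
side 225 240 [0.6276 0.2913 0.0964]
side 225 244 [0.6758 0.2143 0.0021]
side 205 243 [0.6846 0.2163 0.0019]
side 245 240 [0.6199 0.2895 0.0972]
side 225 250 [0.6745 0.2171 0.0016]
side 130 140 [0.6285 0.3412 0.1944]
side 250 150 [0.5902 0.3273 0.1886]
[254.43820722 337.15946173]
[244.75009916 265.24580229]
[245.89720231 253.50042987] [235.7020421  177.26401634]
```

The telemetry z reads about 43 mm below the true fingertip height. Depth puts the tips at z≈0.05 when it reports 0.007. The xy readings agree, so I closed above the untouched die. I'll open, go lower and check by image.

Request:
apply_moves --pt "0 0 0 0 0 0" --pt "0 0 0 0 0 0" --pt "0 0 0 0 0 0" --pt "0 0 0 0 0 0" --grip 0

```text
t: 6.0
position: [0.6379, 0.2625, 0.0067]
tool_rot: [0.812, -0.584, 0.0, 0.0]
contact_force: [-0.1, -0.8, -0.0]
grip_width: 0.037
```

Request:
apply_moves --pt "0 0 0.01 0 0 0" --pt "0 0 0.015 0 0 0" --pt "0 0 0.015 0 0 0" --pt "0 0 0.01 0 0 0" --pt "0 0 0 0 0 0"

```text
t: 6.62
position: [0.6374, 0.2624, -0.019]
tool_rot: [0.812, -0.584, -0.0, 0.001]
contact_force: [0.8, 0.3, 1.0]
grip_width: 0.0471
```

```bash
python3 - <<'E'
from snap import *
plan([.638,.263,-.0345],-71.4,8)
snap("d",{"side":(155,250,120,100)})
E
```

```text
yaw -71.4 turn [ 0.0008 -0.      0.    ] shift after turn [-0.0008 -0.0015  0.0309] minrows 0.25 0.01
per row [-0.0001 -0.0002  0.0039] [ 0.0001 -0.      0.    ]
t 6.62 pos [ 0.6374  0.2624 -0.019 ] F [0.81 0.29 1.04] w 0.0471
```

View pics/d_side.png

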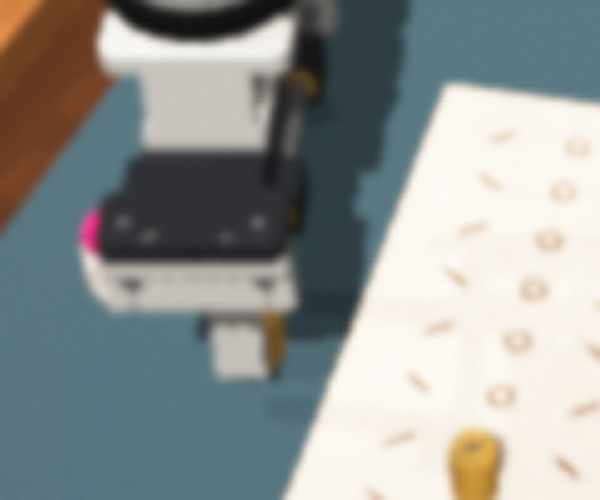

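```bash
python3 - <<'E'
from h import *
S=load("pics/sided.npz")
def pt(c,u,v):
    d=c["depth"][int(round(v)),int(round(u))]; return (c["R"].T@(d*np.linalg.solve(c["camera_matrix"],[u,v,1])-c["t"])).round(4)
for X,Y in [(240,330),(240,345),(240,360),(240,370),(240,375),(240,380),(275,340),(120,295),(200,295)]: print("side",X,Y,pt(S,155+X/5,250+Y/5))
E
```

```text
side 240 330 [0.6243 0.2948 0.0503]
side 240 345 [0.6247 0.2957 0.0424]
side 240 360 [0.6257 0.2957 0.0332]
side 240 370 [0.6258 0.2965 0.028 ]
side 240 375 [ 6.379e-01  2.777e-01 -2.000e-04]
side 240 380 [0.6353 0.2825 0.003 ]
side 275 340 [0.6247 0.2686 0.0162]
side 120 295 [0.6385 0.3489 0.1215]
side 200 295 [0.6108 0.3399 0.1217]
```

Request:
apply_moves --pt "0 0 0.012 0 0 0" --pt "0 0 0.012 0 0 0" --pt "0 0 0.009 0 0 0" --pt "0 0 0 0 0 0" --pt "0 0 0 0 0 0"

```text
t: 7.3
position: [0.6377, 0.2625, -0.0334]
tool_rot: [0.812, -0.584, 0.0, 0.0]
contact_force: [-2.9, -0.6, 8.4]
grip_width: 0.0471
```

Request:
apply_moves --pt "0 0 0 0 0 0" --pt "0 0 0 0 0 0" --pt "0 0 0 0 0 0" --pt "0 0 0 0 0 0" --pt "0 0 0 0 0 0" --grip 1 --squeeze 25

```text
t: 7.92
position: [0.639, 0.263, -0.0334]
tool_rot: [0.812, -0.584, 0.001, -0.001]
contact_force: [0.2, -0.6, 6.9]
grip_width: 0.0271
```

```bash
python3 - <<'E'
from snap import *
plan([.638,.263,.06],-71.4,8)
snap("e",{"side":(155,250,120,100)})
S=load("pics/sidee.npz")
cv2.imwrite("pics/e2.png",S["img"])
E
```

```text
yaw -71.4 turn [-0.0018  0.      0.    ] shift after turn [-0.0006  0.0019 -0.1868] minrows 1.49 0.01
per row [-0.0001  0.0002 -0.0233] [-0.0002  0.      0.    ]
t 7.92 pos [ 0.639   0.263  -0.0334] F [ 0.22 -0.56  6.9 ] w 0.0271
```

View pics/e_side.png

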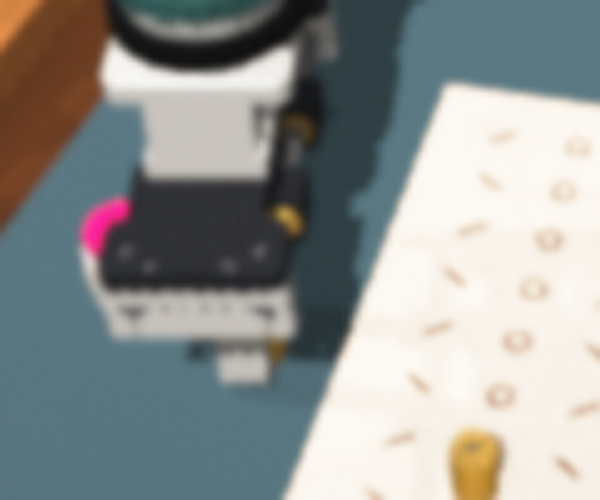

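```bash
python3 - <<'E'
from h import *
S=load("pics/sidee.npz")
def pt(c,u,v):
    d=c["depth"][int(round(v)),int(round(u))]; return (c["R"].T@(d*np.linalg.solve(c["camera_matrix"],[u,v,1])-c["t"])).round(4)
for X,Y in [(245,350),(245,355),(245,360),(245,365),(245,370),(245,375),(245,380),(245,385),(245,390),(278,350),(120,330),(200,330),(200,335)]: print("side",X,Y,pt(S,155+X/5,250+Y/5))
f=np.array([-.319,.948,0]); 
for z in (.002,.006,.010,.014): print(z,((proj(S,np.array([.639,.263,0])+f*.026+[0,0,z])-[155,250])*5).round(0))
E
```

```text
side 245 350 [0.6281 0.287  0.0287]
side 245 355 [0.6287 0.2866 0.0251]
side 245 360 [0.6293 0.2861 0.0214]
side 245 365 [0.6286 0.2878 0.0204]
side 245 370 [0.6301 0.286  0.0149]
side 245 375 [0.6307 0.2855 0.011 ]
side 245 380 [0.6336 0.2813 0.0022]
side 245 385 [0.6328 0.2832 0.0016]
side 245 390 [0.6311 0.2864 0.0026]
side 278 350 [0.6264 0.2643 0.0048]
side 120 330 [0.6411 0.349  0.1021]
side 200 330 [0.6134 0.3395 0.1018]
side 200 335 [0.6622 0.2656 0.0027]
0.002 [245. 394.]
0.006 [244. 387.]
0.01 [243. 381.]
0.014 [242. 374.]
```

Request:
apply_moves --pt "0 0 -0.01 0 0 0" --pt "0 0 -0.03 0 0 0" --pt "0 0 -0.06 0 0 0" --pt "0 0 -0.06 0 0 0" --pt "0 0 -0.04 0 0 0" --pt "0 0 0 0 0 0"

```text
t: 8.72
position: [0.6394, 0.263, 0.0677]
tool_rot: [0.812, -0.584, 0.001, -0.002]
contact_force: [0.4, 0.8, -1.3]
grip_width: 0.0262
```

```bash
python3 - <<'E'
from snap import *
plan([.5807,-.0375,.066],-71.4,8)
snap("f",{"side":(155,250,120,100)})
E
```

```text
yaw -71.39 turn [-0.0029 -0.0002  0.0001] shift after turn [0.5322 0.3029 0.0035] minrows 4.9 0.02
per row [0.0665 0.0379 0.0004] [-0.0004 -0.      0.    ]
t 8.72 pos [0.6394 0.263  0.0677] F [ 0.43  0.82 -1.35] w 0.0262
```

View pics/f_side.png

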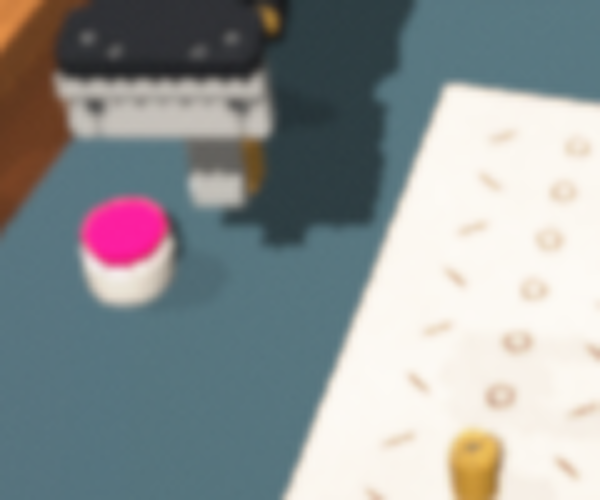

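Request:
apply_moves --pt "0.035 0.02 0 0 0 0" --pt "0.067 0.038 0 0 0 0" --pt "0.073 0.0415 0 0 0 0" --pt "0.073 0.0415 0 0 0 0" --pt "0.073 0.0415 0 0 0 0" --pt "0.073 0.0415 0 0 0 0" --pt "0.067 0.038 0 0 0 0" --pt "0.042 0.024 0 0 0 0" --pt "0.029 0.0169 0 0 0 0" --pt "0 0 0 0 0 0" --pt "0 0 0 0 0 0" --pt "0 0 0 0 0 0"

```text
t: 10.28
position: [0.5793, -0.037, 0.0652]
tool_rot: [0.812, -0.583, -0.0, -0.0]
contact_force: [-0.2, -0.9, -1.5]
grip_width: 0.0262
```

```bash
python3 - <<'E'
from snap import *
plan([.5807,-.0375,-.014],-71.4,8)
snap("g",{"side":(205,140,140,120)})
E
```

```text
yaw -71.33 turn [-0.0001  0.0001  0.0008] shift after turn [ 0.0019 -0.0023  0.1584] minrows 1.27 0.01
per row [ 0.0002 -0.0003  0.0198] [-0.      0.      0.0001]
t 10.28 pos [ 0.5793 -0.037   0.0652] F [-0.17 -0.86 -1.53] w 0.0262
```

View pics/g_side.png

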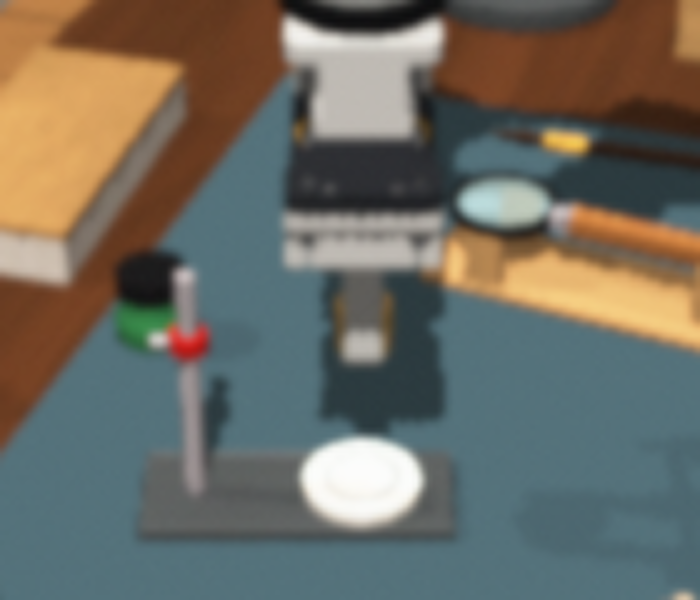

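Request:
apply_moves --pt "0.0019 -0.0023 0.02 0 0 0" --pt "0 0 0.04 0 0 0" --pt "0 0 0.04 0 0 0" --pt "0 0 0.03 0 0 0" --pt "0 0 0.016 0 0 0" --pt "0 0 0.006 0 0 0" --pt "0 0 0 0 0 0" --pt "0 0 0 0 0 0" --pt "0 0 0 0 0 0"

```text
t: 11.45
position: [0.581, -0.0385, -0.0102]
tool_rot: [0.812, -0.584, 0.001, -0.0]
contact_force: [-0.7, -0.1, -1.2]
grip_width: 0.026
```

```bash
python3 - <<'E'
from snap import *
plan([.5807,-.0375,-.0174],-71.4,8)
snap("i",{"side":(225,170,100,80),"top":(225,140,100,80)},7)
E
```

```text
yaw -71.4 turn [-0.0006 -0.0004  0.    ] shift after turn [-0.0021 -0.0001  0.0144] minrows 0.12 0.01
per row [-0.0003 -0.      0.0018] [-0.0001 -0.      0.    ]
t 11.45 pos [ 0.581  -0.0385 -0.0102] F [-0.71 -0.13 -1.17] w 0.026
```

View pics/i_side.png

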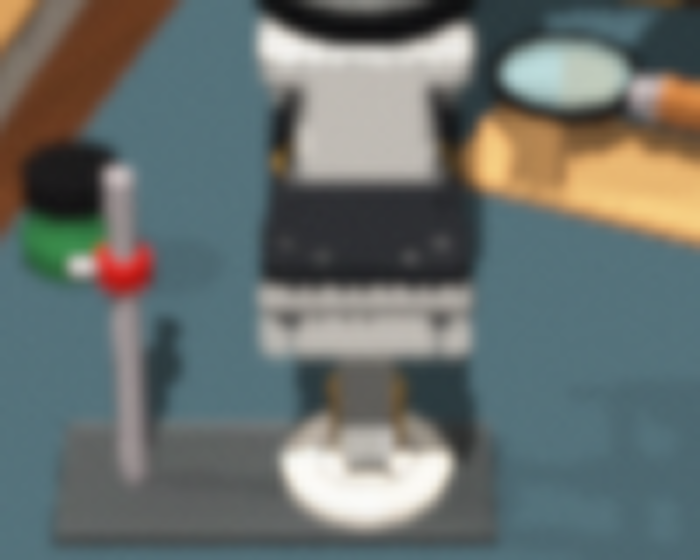

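Request:
apply_moves --pt "-0.0015 0 0.004 0 0 0" --pt "0 0 0.004 0 0 0" --pt "0 0 0.003 0 0 0" --pt "0 0 0 0 0 0" --pt "0 0 0 0 0 0"

```text
t: 12.18
position: [0.5804, -0.0377, -0.0163]
tool_rot: [0.812, -0.584, 0.0, 0.0]
contact_force: [0.5, 0.7, -1.1]
grip_width: 0.0263
```

Request:
apply_moves --pt "0 0 0.002 0 0 0" --pt "0 0 0 0 0 0" --pt "0 0 0 0 0 0"

```text
t: 12.55
position: [0.5803, -0.0377, -0.0172]
tool_rot: [0.812, -0.584, 0.0, 0.0]
contact_force: [-0.1, -0.1, -1.8]
grip_width: 0.0263
```

Request:
apply_moves --pt "0 0 0.0015 0 0 0" --pt "0 0 0 0 0 0" --pt "0 0 0 0 0 0"

```text
t: 12.92
position: [0.5805, -0.0377, -0.0174]
tool_rot: [0.812, -0.584, 0.0, -0.0]
contact_force: [-1.8, 0.8, 5.7]
grip_width: 0.0267
```

Request:
apply_moves --pt "0 0 -0.001 0 0 0" --pt "0 0 0 0 0 0"

```text
t: 13.18
position: [0.5804, -0.0377, -0.0174]
tool_rot: [0.812, -0.584, 0.0, -0.0]
contact_force: [-0.3, 0.5, 2.6]
grip_width: 0.0265
```

Request:
apply_moves --pt "0 0 0 0 0 0" --pt "0 0 0 0 0 0" --pt "0 0 0 0 0 0" --pt "0 0 0 0 0 0" --grip 0

```text
t: 13.68
position: [0.5808, -0.0379, -0.0174]
tool_rot: [0.812, -0.584, 0.0, -0.0]
contact_force: [1.5, -1.0, 2.7]
grip_width: 0.0471
```

Request:
apply_moves --pt "0 0 -0.01 0 0 0" --pt "0 0 -0.03 0 0 0" --pt "0 0 -0.06 0 0 0" --pt "0 0 -0.1 0 0 0" --pt "0 0 -0.06 0 0 0" --pt "0 0 0 0 0 0"

```text
t: 14.42
position: [0.5824, -0.0378, 0.116]
tool_rot: [0.812, -0.583, 0.003, -0.001]
contact_force: [0.6, 0.7, -0.6]
grip_width: 0.0471
```

```bash
python3 - <<'E'
from snap import *
plan([.5012,-.2631,.11],-96.6,8)
snap("j",{"side":(225,170,100,80),"top":(225,140,100,80)},7)
E
```

```text
yaw -71.39 turn [-0.004  -0.001   0.2801] shift after turn [0.4663 0.1095 0.0119] minrows 3.83 2.35
per row [0.0583 0.0137 0.0015] [-0.0005 -0.0001  0.035 ]
t 14.43 pos [ 0.5824 -0.0378  0.116 ] F [ 0.57  0.74 -0.64] w 0.0471
```

View pics/j_side.png

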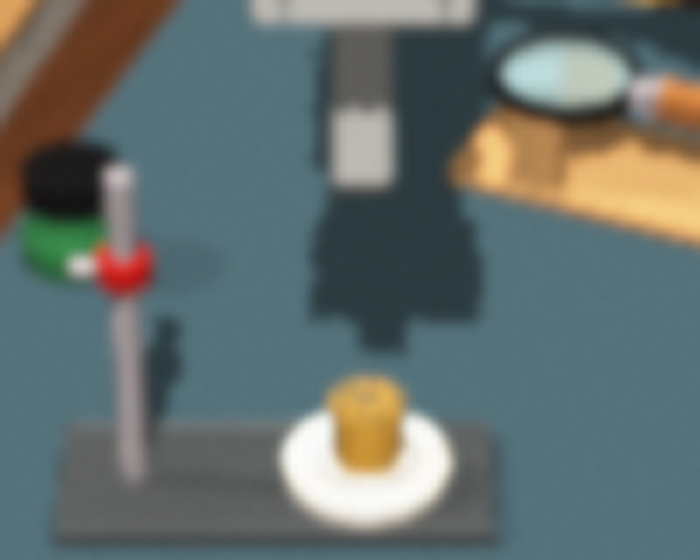

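View pics/j_top.png

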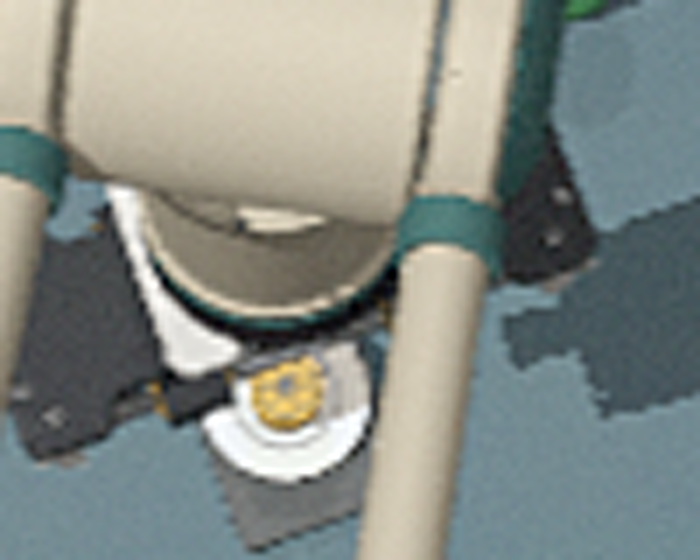

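Request:
apply_moves --pt "0 0 0 -0.0013 0 0.0934" --pt "0 0 0 -0.0013 0 0.0934" --pt "0 0 0 -0.0013 0 0.0933" --pt "0.035 0.008 0 0 0 0" --pt "0.06 0.014 0.002 0 0 0" --pt "0.075 0.0175 0.002 0 0 0" --pt "0.08 0.019 0.002 0 0 0" --pt "0.08 0.019 0.002 0 0 0" --pt "0.065 0.015 0.002 0 0 0" --pt "0.045 0.011 0.002 0 0 0" --pt "0.0263 0.006 0 0 0 0" --pt "0 0 0 0 0 0" --pt "0 0 0 0 0 0" --pt "0 0 0 0 0 0"

```text
t: 16.27
position: [0.4993, -0.2622, 0.1072]
tool_rot: [-0.666, 0.746, 0.002, -0.002]
contact_force: [-0.1, 0.1, 0.2]
grip_width: 0.0472
```

```bash
python3 - <<'E'
from snap import *
plan([.5012,-.2631,-.0084],-96.6,8)
snap("k",{"side":(265,120,120,100),"top":(230,140,170,110)},5)
E
```

```text
yaw -96.53 turn [ 0.0038 -0.0007  0.0008] shift after turn [ 0.0014 -0.0039  0.2311] minrows 1.85 0.03
per row [ 0.0002 -0.0005  0.0289] [ 0.0005 -0.0001  0.0001]
t 16.27 pos [ 0.4993 -0.2622  0.1072] F [-0.14  0.09  0.16] w 0.0472
```

View pics/k_side.png

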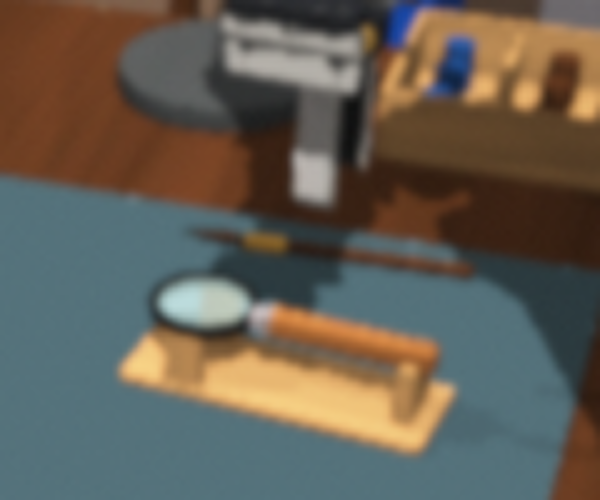

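View pics/k_top.png

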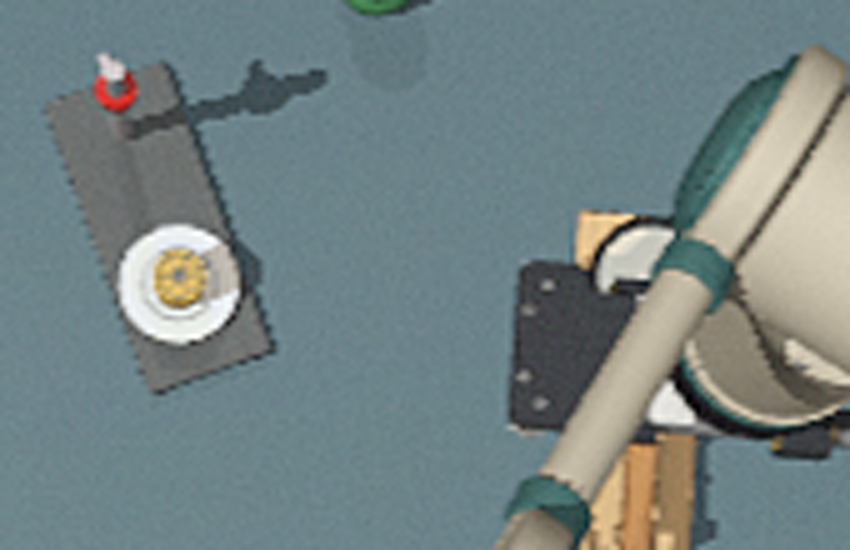

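Request:
apply_moves --pt "0.0014 -0.0035 0.03 0.0038 0 0.0008" --pt "0 0 0.05 0 0 0" --pt "0 0 0.05 0 0 0" --pt "0 0 0.03 0 0 0" --pt "0 0 0.02 0 0 0" --pt "0 0 0.01 0 0 0" --pt "0 0 0 0 0 0" --pt "0 0 0 0 0 0" --pt "0 0 0 0 0 0"

```text
t: 17.5
position: [0.501, -0.2643, 0.0127]
tool_rot: [-0.665, 0.747, -0.001, -0.0]
contact_force: [0.7, 0.5, -0.7]
grip_width: 0.047
```

```bash
python3 - <<'E'
from snap import *
plan([.5012,-.2631,-.0084],-96.6,8)
snap("l",{"side":(265,140,120,90)},6)
T=load("pics/topk.npz")
P=lambda X,Y:(230+(X+.5)/5-.5,140+(Y+.5)/5-.5)
print("die",onz(T,*P(180,277),.044),"pad",onz(T,*P(180,284.5),.018))
I=T["img"].astype(int)[180:215,245:285]
b,g,r=I[...,0],I[...,1],I[...,2]
m=(r-b>50);v,u=np.nonzero(m);print("die bbox",u.min()+245,u.max()+245,v.min()+180,v.max()+180,len(u))
E
```

```text
yaw -96.68 turn [-0.0007 -0.0012 -0.0009] shift after turn [-0.0024 -0.0001  0.0422] minrows 0.34 0.01
per row [-0.0003 -0.      0.0053] [-0.0001 -0.0002 -0.0001]
t 17.5 pos [ 0.501  -0.2643  0.0127] F [ 0.67  0.48 -0.74] w 0.047
die [ 0.57956397 -0.03821212  0.044     ] pad [ 0.57996988 -0.03801586  0.018     ]
die bbox 261 270 190 200 89
```

View pics/l_side.png

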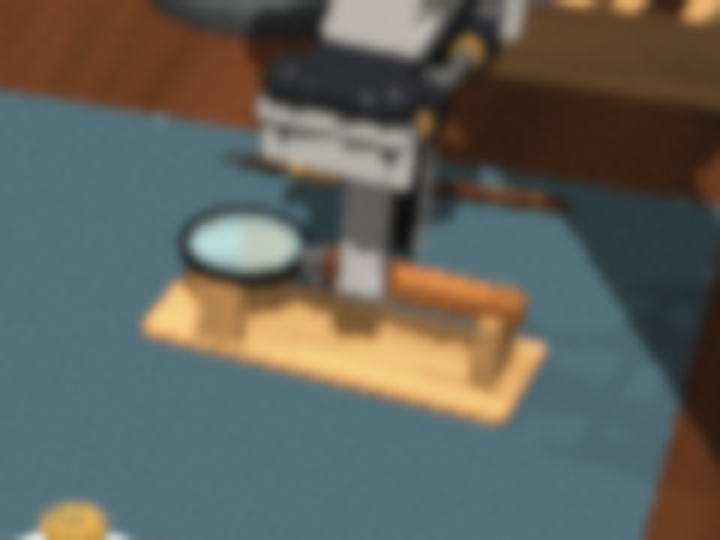

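Request:
apply_moves --pt "-0.002 0 0.014 0 0 0" --pt "0 0 0.014 0 0 0" --pt "0 0 0.012 0 0 0" --pt "0 0 0 0 0 0" --pt "0 0 0 0 0 0" --pt "0 0 0 0 0 0"

```text
t: 18.3
position: [0.5009, -0.2632, -0.0077]
tool_rot: [-0.665, 0.747, -0.001, -0.0]
contact_force: [-0.6, -0.3, 0.0]
grip_width: 0.0466
```

```bash
python3 - <<'E'
from snap import *
plan([.5012,-.2631,-.0084],-96.6,8)
snap("m",{"side":(265,140,120,90)},6)
E
```

```text
yaw -96.68 turn [-0.0003 -0.001  -0.0009] shift after turn [-0.0003 -0.0005  0.0015] minrows 0.01 0.01
per row [-0.     -0.0001  0.0002] [-0.     -0.0001 -0.0001]
t 18.3 pos [ 0.5009 -0.2632 -0.0077] F [-0.58 -0.34  0.04] w 0.0466
```

View pics/m_side.png

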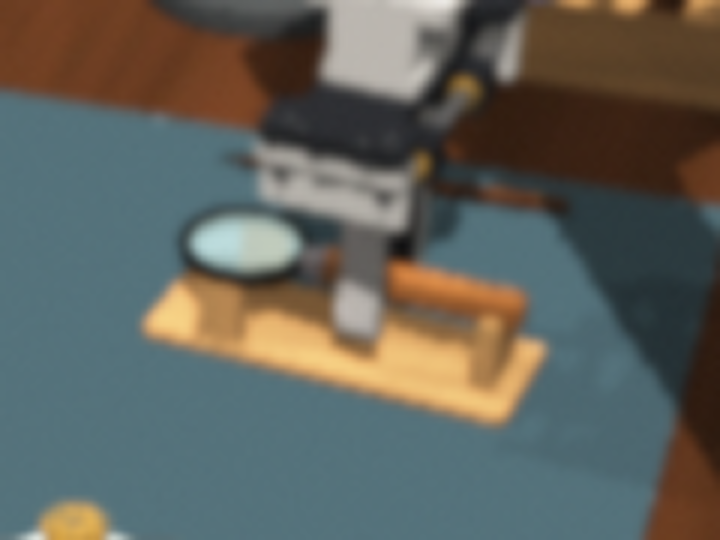

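Request:
apply_moves --pt "0 0 0 0 0 0" --pt "0 0 0 0 0 0" --pt "0 0 0 0 0 0" --pt "0 0 0 0 0 0" --pt "0 0 0 0 0 0" --pt "0 0 0 0 0 0" --grip 1 --squeeze 30

```text
t: 19.1
position: [0.5008, -0.2631, -0.0078]
tool_rot: [-0.665, 0.747, -0.001, -0.001]
contact_force: [0.1, -0.8, -0.1]
grip_width: 0.014
```

Request:
apply_moves --pt "0 0 -0.01 0 0 0" --pt "0 0 -0.02 0 0 0" --pt "0 0 -0.04 0 0 0" --pt "0 0 -0.05 0 0 0" --pt "0 0 -0.05 0 0 0" --pt "0 0 -0.03 0 0 0" --pt "0 0 0 0 0 0" --pt "0 0 0 0 0 0"

```text
t: 20.1
position: [0.5001, -0.2625, 0.0914]
tool_rot: [-0.665, 0.747, 0.0, -0.001]
contact_force: [0.2, 0.3, -2.0]
grip_width: 0.0137
```

```bash
python3 - <<'E'
from snap import *
plan([.510,-.029,.09],-96.6,8)
snap("n",{"side":(265,120,120,100),"top":(300,120,100,110)},6)
E
```

```text
yaw -96.68 turn [ 0.0009 -0.0004 -0.0009] shift after turn [-0.4661  0.034   0.0027] minrows 3.74 0.01
per row [-0.0583  0.0043  0.0003] [ 0.0001 -0.     -0.0001]
t 20.1 pos [ 0.5001 -0.2625  0.0914] F [ 0.18  0.34 -1.96] w 0.0137
```

View pics/n_side.png

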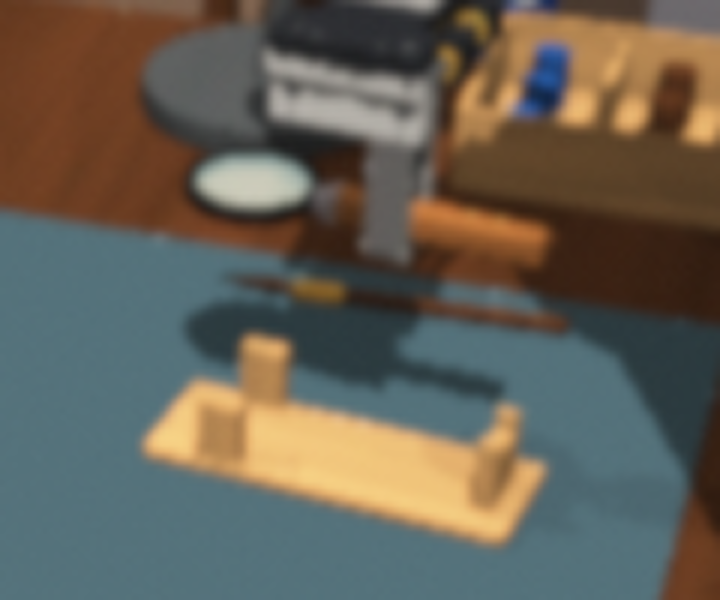

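View pics/n_top.png

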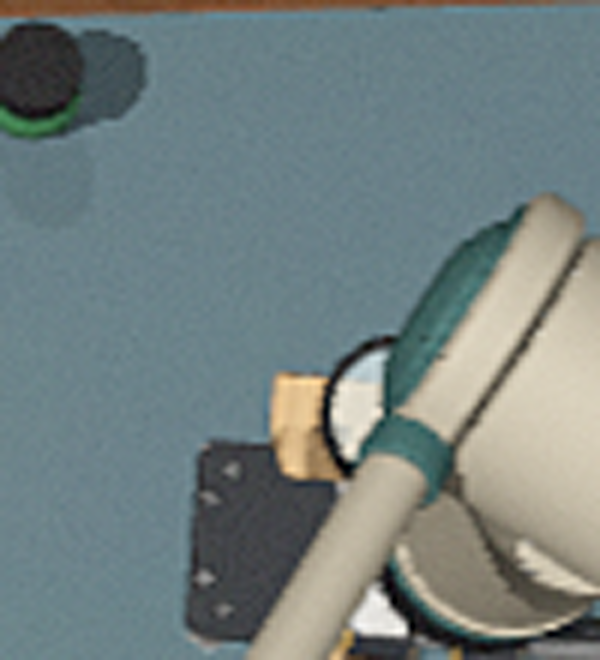

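Request:
apply_moves --pt "-0.025 0.002 0 0 0 0" --pt "-0.05 0.0035 0 0 0 0" --pt "-0.065 0.005 0 0 0 0" --pt "-0.065 0.005 0 0 0 0" --pt "-0.065 0.005 0 0 0 0" --pt "-0.065 0.005 0 0 0 0" --pt "-0.055 0.004 0 0 0 0" --pt "-0.04 0.0025 0 0 0 0" --pt "-0.025 0.002 0 0 0 0" --pt "-0.01 0 0 0 0 0" --pt "0 0 0 0 0 0" --pt "0 0 0 0 0 0" --pt "0 0 0 0 0 0"

```text
t: 21.82
position: [0.511, -0.0306, 0.0918]
tool_rot: [-0.664, 0.747, -0.001, -0.001]
contact_force: [-0.0, -0.8, -1.6]
grip_width: 0.0136
```

```bash
python3 - <<'E'
from snap import *
plan([.5098,-.0295,.0517],-96.6,8)
snap("p",{"side":(225,140,110,110),"top":(225,130,100,110)},6)
E
```

```text
yaw -96.73 turn [-0.     -0.001  -0.0014] shift after turn [-0.002   0.0026  0.0802] minrows 0.64 0.01
per row [-0.0002  0.0003  0.01  ] [-0.     -0.0001 -0.0002]
t 21.82 pos [ 0.511  -0.0306  0.0918] F [-0.   -0.85 -1.57] w 0.0136
```

View pics/p_side.png

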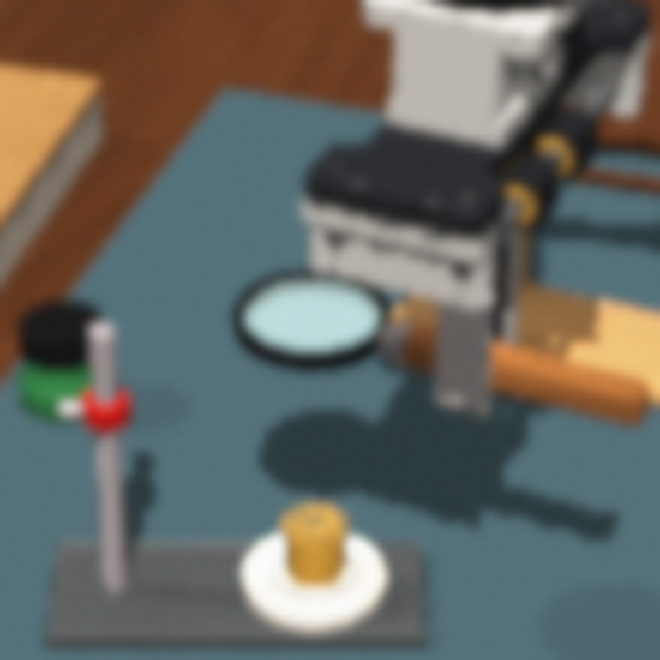

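View pics/p_top.png

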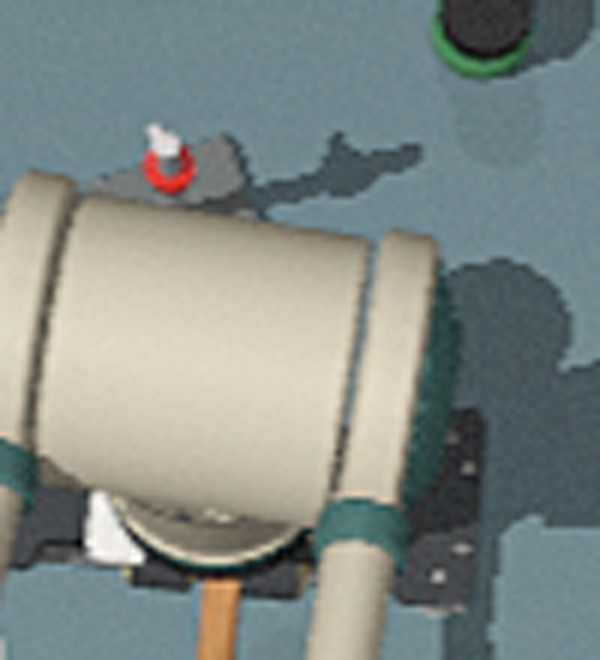

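Request:
apply_moves --pt "-0.001 0.002 0.01 0 0 0" --pt "0 0 0.02 0 0 0" --pt "0 0 0.02 0 0 0" --pt "0 0 0.02 0 0 0" --pt "0 0 0.01 0 0 0" --pt "0 0 0 0 0 0" --pt "0 0 0 0 0 0" --pt "0 0 0 0 0 0" --pt "0 0 0 0 0 0"

```text
t: 23.05
position: [0.5102, -0.0295, 0.0521]
tool_rot: [-0.665, 0.747, -0.001, -0.0]
contact_force: [0.2, 0.8, -1.2]
grip_width: 0.0141
```

```bash
python3 - <<'E'
from snap import *
plan([.5098,-.0295,.0517],-96.7,8)
snap("q",{"side":(230,180,110,80)},7)
S=load("pics/sideq.npz")
off=np.array([-.144,-.898])
P=lambda X:((proj(S,X)-off-[230,180]+.5)*7-.5).round(0)
# predicted pictures of rim ellipse at several heights
L=np.array([.5803,-.0378,0])
for z in (.1015,.1055,.1095):
    q=np.array([P(L+[.032*np.cos(a),.032*np.sin(a),z]) for a in np.linspace(0,2*np.pi,90)])
    print(z,"centre",P(L+[0,0,z]),"u",q[:,0].min(),q[:,0].max(),"v",q[:,1].min(),q[:,1].max())
E
```

```text
yaw -96.68 turn [-0.0004 -0.0009  0.0003] shift after turn [0.0001 0.0008 0.0008] minrows 0.01 0.01
per row [0.     0.0001 0.0001] [-0.0001 -0.0001  0.    ]
t 23.05 pos [ 0.5102 -0.0295  0.0521] F [ 0.21  0.77 -1.16] w 0.0141
0.1015 centre [333. 204.] u 242.0 424.0 v 153.0 257.0
0.1055 centre [333. 194.] u 242.0 424.0 v 143.0 248.0
0.1095 centre [333. 185.] u 241.0 425.0 v 134.0 238.0
```

View pics/q_side.png

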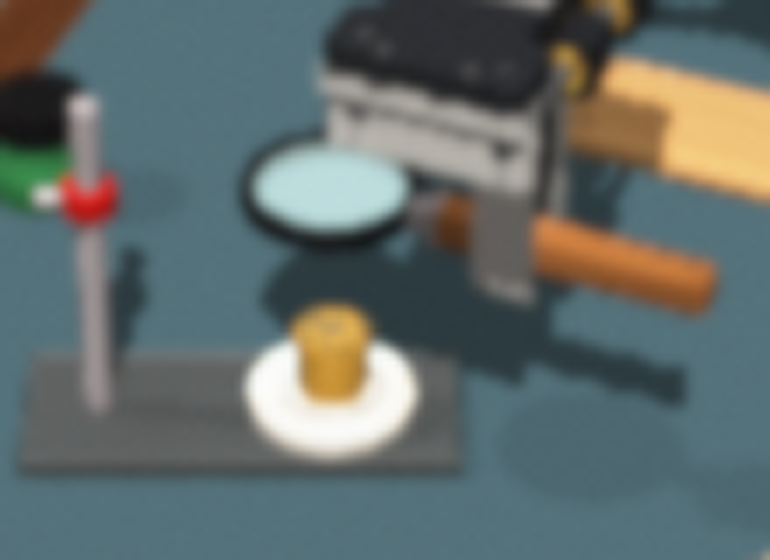

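```bash
python3 - <<'E'
from h import *
def pts(c,u,v):
    d=c["depth"][v,u]; return (c["R"].T@(np.linalg.solve(c["camera_matrix"],np.array([u,v,np.ones(len(u))]))*d-c["t"][:,None])).T
for tag,box in (("side0",(285,165,40,40)),("sideq",(258,194,40,28))):
    S=load(f"pics/{tag}.npz");x0,y0,w,h=box
    I=S["img"].astype(float)[y0:y0+h,x0:x0+w]
    hsum=I.sum(2)
    # lens: bright and not orange/wood
    m=((hsum>470)&(I[...,0]>I[...,2]-25)).astype(np.uint8)
    n,lab,st,cen=cv2.connectedComponentsWithStats(m)
    k=1+np.argmax(st[1:,4]); print(tag,"lens comp",st[k],cen[k]+[x0,y0])
    cnt=max(cv2.findContours((lab==k).astype(np.uint8),0,cv2.CHAIN_APPROX_NONE)[0],key=len)
    e=cv2.fitEllipse(cnt);print(" ell",np.array(e[0])+[x0,y0],e[1],e[2])
    dk=(hsum<150); v,u=np.nonzero(dk);u+=x0;v+=y0
    p=pts(S,u,v); cz=.046 if tag=="side0" else .1055
    ok=abs(p[:,2]-cz)<.012; p=p[ok]; print(" dark",len(p),p.mean(0).round(4),"z med",np.median(p[:,2]).round(4))
    f=lambda q:np.hypot(p[:,0]-q[0],p[:,1]-q[1])-q[2]
    r=least_squares(f,[*p.mean(0)[:2],.03],loss="soft_l1",f_scale=.002);print(" circle",r.x.round(4))
    A=np.c_[p[:,:2]-p[:,:2].mean(0),np.ones(len(p))];print(" plane",np.linalg.lstsq(A,p[:,2],rcond=None)[0].round(4))
    X=[.5717,-.2713,.046] if tag=="side0" else [.5803,-.0378,.1055]
    print(" pred centre",proj(S,X))
    # handle top line depth
S=load("pics/sideq.npz");S0=load("pics/side0.npz")
E
python3 - <<'E'
from h import *
for tag,us in (("side0",(220+520/5,220+560/5,220+600/5,220+640/5)),):
    pass
S=load("pics/sideq.npz")
I=S["img"].astype(int); m=(I[...,2]-I[...,0]>60); v,u=np.nonzero(m); k=(u>303)&(u<334)&(v>206)&(v<228);u,v=u[k],v[k]
d=S["depth"][v,u];p=(S["R"].T@(np.linalg.solve(S["camera_matrix"],np.array([u,v,np.ones(len(u))]))*d-S["t"][:,None])).T
p=p[abs(p[:,2]-.105)<.02]
ax=p[:,:2]@np.array([.993,-.1163]); 
for a in np.arange(ax.min(),ax.max(),.01):
    q=p[(ax>=a)&(ax<a+.01)]; print(round(a,3),len(q),q[:,2].min().round(4),q[:,2].max().round(4),q[:,2].mean().round(4))
E
```

```text
side0 lens comp [ 12  12  22   7 110] [306.3        180.18181818]
 ell [306.31552505 180.13193226] (6.330367088317871, 20.520729064941406) 93.99166107177734
 dark 6 [ 0.5494 -0.2481  0.0454] z med 0.0456
 circle [ 0.5604 -0.2593  0.0167]
 plane [-0.3078  0.504   0.0454]
 pred centre [305.16670783 180.33031268]
sideq lens comp [  9   2  31  16 272] [280.30882353 204.1875    ]
 ell [280.7614212  204.17790127] (12.833090782165527, 28.09714126586914) 78.55101013183594
 dark 37 [ 0.5707 -0.0108  0.1051] z med 0.1053
 circle [ 0.5828 -0.047   0.0415]
 plane [0.0529 0.0558 0.1051]
 pred centre [276.99399994 206.42275764]
0.44 32 0.1014 0.1153 0.1096
0.45 30 0.1037 0.1156 0.1102
0.46 28 0.1024 0.117 0.1103
0.47 28 0.1021 0.1155 0.1107
0.48 30 0.1025 0.1166 0.11
0.49 29 0.0993 0.1183 0.1096
0.5 8 0.1058 0.115 0.1114
```

```bash
python3 - <<'E'
from h import *
def handle(tag,X0,yaw,z0,lo,hi):
    S=load(f"pics/{tag}.npz"); d=S["depth"]; v,u=np.mgrid[150:240,260:380]; u=u.ravel();v=v.ravel()
    p=(S["R"].T@(np.linalg.solve(S["camera_matrix"],np.array([u,v,np.ones(len(u))]))*d[v,u]-S["t"][:,None])).T
    a=np.array([np.cos(yaw),np.sin(yaw)]); r=p[:,:2]-X0; x=r@a; y=r@np.array([-a[1],a[0]])
    k=(x>lo)&(x<hi)&(abs(y)<.012)&(abs(p[:,2]-z0)<.016)
    I=S["img"][v,u].astype(int); k&=(I[:,2]-I[:,0]>50)
    x,y,z=x[k],y[k],p[k,2]
    t=(abs(y)<.005); t&=z>z0+.004
    print(tag,k.sum(),"top pts",t.sum(),"z",np.median(z[t]).round(4),"slope",np.polyfit(x[t],z[t],1)[0].round(3),"ymax",np.percentile(y,97).round(4))
handle("side0",[.5010,-.2631],-.116,.046,-.05,-.012)
handle("sideq",[.5100,-.0295],-.116,.1055,-.065,-.012)
k=14
for tag,L,z in (("side0",[.5715,-.2714],.046),("sideq",[.5803,-.0378],.1055)):
    S=load(f"pics/{tag}.npz")
    c=proj(S,[*L,z]).round().astype(int);x0,y0=c-[24,18]
    im=cv2.resize(S["img"][y0:y0+36,x0:x0+48],None,fx=k,fy=k,interpolation=cv2.INTER_CUBIC)
    for off,col in (((0,0),(0,0,255)),((-.144,-.898),(0,255,0))):
        q=[]
        for zz in (z-.004,z+.004):
            q+=[((proj(S,[L[0]+.032*np.cos(a),L[1]+.032*np.sin(a),zz])-off-[x0,y0]+.5)*k-.5) for a in np.linspace(0,6.28,80)]
        h=cv2.convexHull(np.array(q,np.float32)).astype(np.int32)
        cv2.polylines(im,[h],True,col,1)
    cv2.imwrite(f"pics/ov_{tag}.png",im)
E
```

```text
side0 81 top pts 24 z 0.0532 slope 0.01 ymax 0.0102
sideq 162 top pts 48 z 0.1137 slope 0.001 ymax 0.01
```

View pics/ov_side0.png

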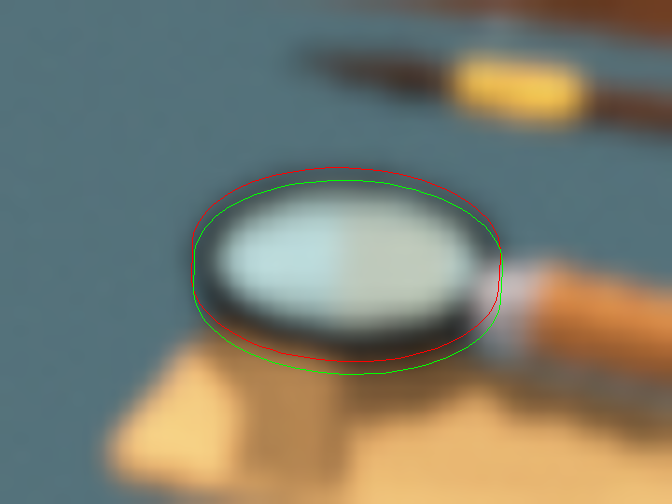

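View pics/ov_sideq.png

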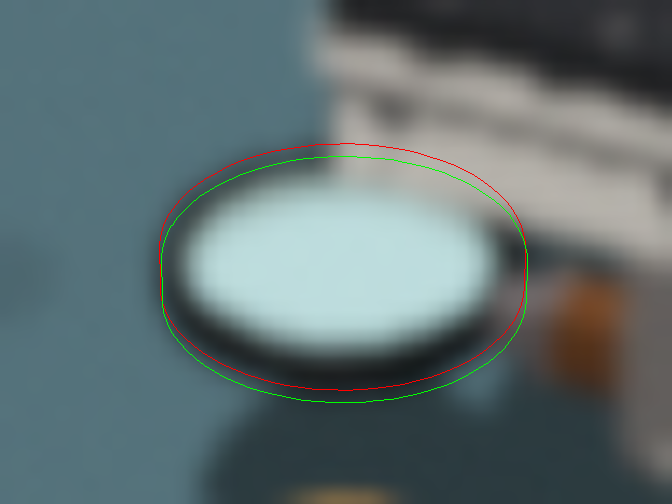

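Request:
apply_moves --pt "0 0.0006 0.0016 0 0 0" --pt "0 0 0 0 0 0" --pt "0 0 0 0 0 0" --pt "0 0 0 0 0 0" --pt "0 0 0 0 0 0" --pt "0 0 0 0 0 0" --pt "0 0 0 0 0 0" --pt "0 0 0 0 0 0"

```text
t: 24.1
position: [0.5097, -0.0295, 0.051]
tool_rot: [-0.665, 0.747, -0.001, -0.0]
contact_force: [-0.1, -1.0, -0.7]
grip_width: 0.0136
```

```bash
python3 - <<'E'
from snap import *
from workcell import telemetry
plan([.5098,-.0295,.0513],-96.7)
print(np.abs(telemetry.get_obs()["dq"]).max())
snap("r",{"side":(150,130,240,200)},3)
E
```

```text
yaw -96.68 turn [-0.0001 -0.0009  0.0002] shift after turn [ 0.0001 -0.0002 -0.0005] minrows 0.0 0.01
t 24.1 pos [ 0.5097 -0.0295  0.051 ] F [-0.06 -0.97 -0.72] w 0.0136
0.0012769393753542578
```

View pics/r_side.png

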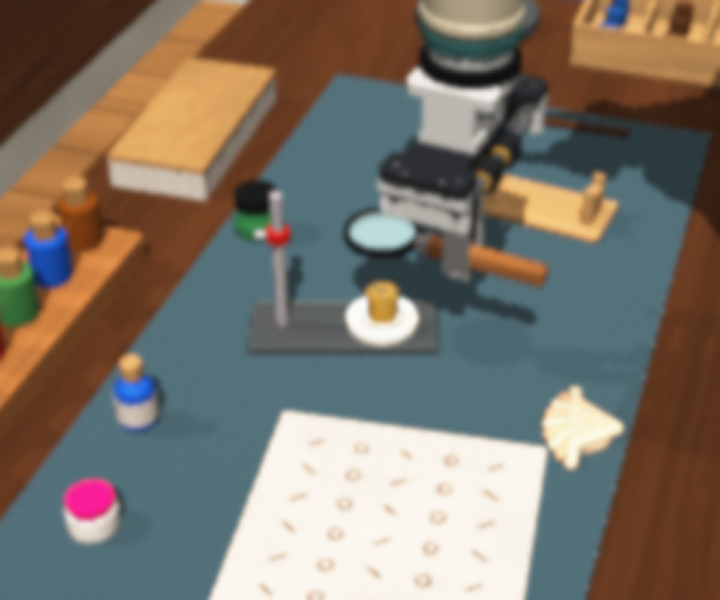

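The loupe is held still and level over the centred die at collar height, and the other things in this view are where they were. Handing in.

```bash
python3 -c "
from workcell import robot
print(robot.hand_in())"
```

```text
the job is handed in; nothing more can be done
None
```

The middle die stands face up on the white pad and has been released. The loupe was lifted from its cradle and is held still over the die. I handed the job in at about 24 s; it reported no verdict.

**Last checks**
- **Die:** in the top view it sits within about 0.5 mm of the pad's centre.
- **Lens position:** by the arm's reading, the lens is within about 1 mm of the die's axis. The side camera agrees along its image rows. The arm hid the lens from the top camera, so the other direction rests on the arm's reading alone.
- **Lens height:** about 0.105 m above the table. I measured the collar at 0.1045–0.106 m, and comparing the two in the side image leaves 1–1.5 mm of doubt.
- **Level and still:** the handle's slope was about 0.001 in the depth data, and joint speeds were about 0.001 rad/s.
- **Surroundings:** in the last side view the collar and the desk things in frame were where they started. The small and large dies and part of the brush were outside that frame. The arm never went to them.

**What failed or disagreed**
- **Tool height:** the arm's reported tool height was about 35 mm lower than the real fingertips. My first grasp therefore closed on air above the die, without moving it. I corrected this using depth and two light touches, 8 N on the desk pad and 6 N on the white pad.
- **Side camera:** it reads about 1–3 mm low in height, so I corrected the collar height against the pad.

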